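# Gauge the bushed housings and sort them

## Task

After the bronze bushes were pressed in, some of their bores have closed in. Try the plug gauge, without forcing it, in the three flanged housings: those it drops right through belong in the aluminium tray with the bow handle, those in which it jams part-way belong in the plain tray; slide them in so that they stand flat, wholly inside the tray. Finally stand the gauge back upright in its wooden block.

Things in the scene. Friction and masses are not known exactly. Their poses are not given: they have to be found in the camera images.
- housing_1: One of three flanged bearing housings that look exactly alike, loose, standing upright on the bench: grey cast body, round flange 76 mm across and 8 mm thick, boss 59 mm across, 42 mm high in all, 0.5 to 0.8 kg; slides on the bench with a few newtons. Origin: centre of the underside, on the bore axis; z is up along the bore, which is open at both ends.
- housing_2: As housing_1. In each a bronze bush is held by a lip below and a retaining ring above (opening 37 mm), with 1 mm of play; its mouth is 39 mm above the housing's underside. A good bush is 32 mm in bore right through; a closed-in one looks the same but narrows to 26 mm from 14 mm below its mouth (25 mm above the underside) down. It can only be felt.
- housing_3: As housing_1 and housing_2. Which of the three are good changes from start to start; there is at least one good and at least one closed-in bush among them.
- plug_gauge: Steel plug gauge, 120 mm long, 0.25 kg, upright in its wooden block at the start. From below: nose 30 mm across and 45 mm long with a 3 mm lead chamfer, thin neck, dark square handle 20 x 20 mm from 55 to 117 mm above the tip, small button on top. Origin: centre of the tip (lower end), z along the gauge to the handle; x and y normal to the handle's flats.
- gauge_tip (a point): Centre of the lower end face of the gauge's nose (same point as the gauge's origin).
- gauge_block: Wooden block fixed to the bench, 66 x 66 x 30 mm, with one round blind hole 36 mm across and 24 mm deep in the middle of its top, in which the gauge stands (its tip then 6 mm above the bench). Origin at the centre of its underside.
- handled_tray: Tray for good housings, of folded aluminium sheet, fixed, open at its right-hand (-y) end: parts slide in along +y on the bench (no sill). Inside 108 mm wide (x), 200 mm long (y), walls 22 mm high, 3 mm thick: takes two housings, one behind the other. Origin: centre of the floor; open end at y = -100 mm, closed end at +100 mm. A dark bow handle stands on its closed end to 64 mm height. Which tray is nearer the robot changes.
- plain_tray: Tray for closed-in housings, of folded aluminium sheet, fixed, open at its right-hand (-y) end: parts slide in along +y on the bench (no sill). Inside 108 mm wide (x), 200 mm long (y), walls 22 mm high, 3 mm thick: takes two housings, one behind the other. Origin: centre of the floor; open end at y = -100 mm, closed end at +100 mm. No handle.

How it is judged:
On the way, in this order (a step that is already met when the one before it is completed fails the run):
1. the gauge has been lifted out of its block (height (world z) of gauge_tip above 0.045 m), for 0.1 s.
2. the gauge has gone right down through the bore of a good housing, its tip less than 18 mm above the bench (((horizontal distance between gauge_tip and housing_1 below 0.006 m and height (world z) of gauge_tip below 0.018 m and horizontal distance between any of bush_1_c0, bush_3_c0 and housing_1 below 0.03 m) or (horizontal distance between gauge_tip and housing_2 below 0.006 m and height (world z) of gauge_tip below 0.018 m and horizontal distance between any of bush_1_c0, bush_3_c0 and housing_2 below 0.03 m) or (horizontal distance between gauge_tip and housing_3 below 0.006 m and height (world z) of gauge_tip below 0.018 m and horizontal distance between any of bush_1_c0, bush_3_c0 and housing_3 below 0.03 m))), for 0.1 s.
At the end, for the whole second after the job is handed in: Each housing stands flat, at rest inside a tray (within 30 mm of its long centre line, overhanging the open end by at most 4 mm): good ones in the tray with the bow handle, closed-in ones in the plain tray. The gauge stands upright (0.15 rad) in its block, tip under 14 mm above the bench (((horizontal distance between any of bush_1_c0, bush_3_c0 and housing_1 below 0.03 m and (y of housing_1 in the frame of handled_tray between -0.066 and 0.075 m and x of housing_1 in the frame of handled_tray between -0.03 and 0.03 m and z of housing_1 in the frame of handled_tray below 0.01 m and angle between housing_1's own z axis and vertical below 0.05 rad and linear speed of housing_1 below 0.02 m/s)) or (horizontal distance between any of bush_2_c0, bush_4_c0 and housing_1 below 0.03 m and (y of housing_1 in the frame of plain_tray between -0.066 and 0.075 m and x of housing_1 in the frame of plain_tray between -0.03 and 0.03 m and z of housing_1 in the frame of plain_tray below 0.01 m and angle between housing_1's own z axis and vertical below 0.05 rad and linear speed of housing_1 below 0.02 m/s))) and ((horizontal distance between any of bush_1_c0, bush_3_c0 and housing_2 below 0.03 m and (y of housing_2 in the frame of handled_tray between -0.066 and 0.075 m and x of housing_2 in the frame of handled_tray between -0.03 and 0.03 m and z of housing_2 in the frame of handled_tray below 0.01 m and angle between housing_2's own z axis and vertical below 0.05 rad and linear speed of housing_2 below 0.02 m/s)) or (horizontal distance between any of bush_2_c0, bush_4_c0 and housing_2 below 0.03 m and (y of housing_2 in the frame of plain_tray between -0.066 and 0.075 m and x of housing_2 in the frame of plain_tray between -0.03 and 0.03 m and z of housing_2 in the frame of plain_tray below 0.01 m and angle between housing_2's own z axis and vertical below 0.05 rad and linear speed of housing_2 below 0.02 m/s))) and ((horizontal distance between any of bush_1_c0, bush_3_c0 and housing_3 below 0.03 m and (y of housing_3 in the frame of handled_tray between -0.066 and 0.075 m and x of housing_3 in the frame of handled_tray between -0.03 and 0.03 m and z of housing_3 in the frame of handled_tray below 0.01 m and angle between housing_3's own z axis and vertical below 0.05 rad and linear speed of housing_3 below 0.02 m/s)) or (horizontal distance between any of bush_2_c0, bush_4_c0 and housing_3 below 0.03 m and (y of housing_3 in the frame of plain_tray between -0.066 and 0.075 m and x of housing_3 in the frame of plain_tray between -0.03 and 0.03 m and z of housing_3 in the frame of plain_tray below 0.01 m and angle between housing_3's own z axis and vertical below 0.05 rad and linear speed of housing_3 below 0.02 m/s))) and horizontal distance between gauge_tip and gauge_block below 0.012 m and z of gauge_tip in the frame of gauge_block below 0.014 m and angle between plug_gauge's own z axis and vertical below 0.15 rad and linear speed of plug_gauge below 0.02 m/s); the robot touches nothing.
It fails at once if the gauge is forced: it presses on the step of a closed-in bush with more than 45 N (contact force between plug_gauge and bush_2_c0 above 45 N or contact force between plug_gauge and bush_2_c1 above 45 N or contact force between plug_gauge and bush_2_c2 above 45 N or contact force between plug_gauge and bush_2_c3 above 45 N or contact force between plug_gauge and bush_4_c0 above 45 N or contact force between plug_gauge and bush_4_c1 above 45 N or contact force between plug_gauge and bush_4_c2 above 45 N or contact force between plug_gauge and bush_4_c3 above 45 N).
It fails at once if a housing is tipped over (more than 0.5 rad) (angle between any of housing_1, housing_2, housing_3's own z axis and vertical above 0.5 rad).
It also fails if it takes over 72 s, if anything falls off the work surface, if the arm or the gripper's body presses on something with over 40 N, if the wrist force passes 120 N, or if a joint passes its speed limit or range.

## Robot

A 7-joint arm with a two-finger parallel gripper is mounted at the origin on a cart in front of the work surface, level with it; the furniture and walls round the work are solid. World frame = base frame: x ahead of the robot, y to its left, z up, the work surface at z = 0. Lengths are in m, angles in rad, forces in N, time in s.
With the tool pointing down it reaches from about 0.35 to 0.9 m from the base axis. Payload 19.9 kg.
Tool frame: the origin (TCP) lies between the finger pads; the fingertips stand 19 mm ahead of it and the grasp point (between the pads) is the TCP; z points along the fingers, y is the line along which they close (so a half turn about z gives the same grasp; the last joint's range is limited). The gripper opens to 94 mm and grips with 3 to 60 N. Pads are 16 mm wide; open, the fingers measure 119 mm over their backs; the gripper's body (75 mm by 177 mm) begins 78 mm behind the grasp point.
Start: joints at [1.099, 0.417, -0.01, 1.614, 0.005, 1.111, -0.053], TCP at [0.26, -0.568, 0.19] pointing down, gripper open.
Joint ranges: [-2.81, 2.81], [-0.39, 2.02], [-1.27, 1.25], [0.06, 2.57], [-1.19, 4.33], [0.19, 2], [-2.82, 2.82]. Speed limits (rad/s): [1.89, 1.89, 2.39, 2.39, 3.01, 3.01, 3.01].

## Interface

Orientations are given as a 3x3 rotation matrix whose columns are the frame's x, y, z axes.
In Python, from rig import robot gives the robot as it stands. Calls block until the motion is done:
- robot.move_ptp(position, orientation): joint-space move of the TCP to a pose.
- robot.move_linear(position, velocity=0.15, frame=None, threshold=None): straight line of the TCP; frame=None keeps the orientation; velocity is the mean speed in m/s. With threshold (N) it stops when the force on the tool has changed by that much, and returns True; else False.
- robot.goto_joints(angles): joint-space move.
- robot.gripper_to(opening): finger opening in m; the grip force is fixed at half the most; returns when the fingers have stopped.
- robot.pause(seconds).
- robot.ik(position, orientation): joint angles nearest the present ones, or None.
- robot.get_state(): the state.
- robot.grab_frame(name): name is "side" or "top" or "wrist"; returns the picture (400x640x3 uint8, red, green, blue); there is no depth.
- robot.camera_info(name): a dict with "fx", "fy", "cx", "cy" (pixels), "rvec" (rotation vector, rad) and "tvec" (3), from world to camera coordinates, as OpenCV has them. Camera axes: x right, y down, z forward; pixel columns grow to the right and rows downward; lengths in m; the calibration is good to about 2 mm. A picture is of the moment at which its call begins: read the wrist's pose just before it. camera_info takes no time and is no camera call; for the wrist camera it gives the pose at the moment of the call.
A pose or a line that the arm cannot do raises robot.PlanningError and nothing moves.
- robot.sign_off(): hands the job in; it is judged then, once.
The state is a dict: "time": time; "qpos": joint angles; "joint_vel": joint speeds; "effort": joint torques, N m; "ee_pos": TCP position; "tool_rot": TCP orientation; "force": force on the tool from outside, world axes, zero at the start; "moment": the same for the moment, N m; "opening": finger opening in m; "grasp_force": force on a finger pad.
Only numpy, scipy, OpenCV 4.12 (cv2) and the standard library are available. Lean on these libraries where they do the work, as an engineer would, in place of code of your own. Each camera call takes 0.05 s, during which the arm holds its last target. There are 200 camera calls.

## Working session

There is one attempt and no reset: what is moved stays moved. The work goes in short steps, each a Python script; the robot and the scene stay as the last script left them, time stands still between calls to the robot, and variables do not carry over. Pictures are saved under pics/ and viewed, at most 10 in all, crops included, and the job is handed in when it is done.

```bash
ls; mkdir -p pics; python3 - <<'E'
from rig import robot
import cv2
for n in("top","side"):
    cv2.imwrite(f"pics/{n}0.png",robot.grab_frame(n)[:,:,::-1]); print(robot.camera_info(n))
s=robot.get_state();print(s["time"],s["ee_pos"],s["tool_rot"],s["opening"])
E
```

```text
pics
{'fx': 401.5987680009484, 'fy': 401.5987680009484, 'cx': 325.47798084758045, 'cy': 208.17955580689303, 'rvec': array([ 2.09314772, -2.14588254,  0.14581638]), 'tvec': array([-0.04459826,  0.55297458,  1.02933505])}
{'fx': 469.9927885604407, 'fy': 469.9927885604407, 'cx': 320.08609485944527, 'cy': 202.5552154820473, 'rvec': array([ 0.05644209, -2.63969782,  1.66603527]), 'tvec': array([0.56839197, 0.07667332, 0.98528002])}
0.1 [ 0.26025913 -0.56781048  0.18987099] [[ 9.09024243e-01  4.16742824e-01 -5.86563867e-04]
 [ 4.16743225e-01 -9.09023654e-01  1.03953812e-03]
 [-9.99803758e-05 -1.18941187e-03 -9.99999288e-01]] 0.09431528652482186
```

View pics/top0.png

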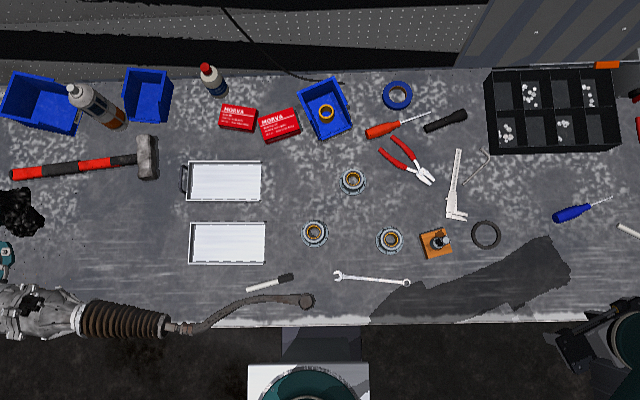

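View pics/side0.png

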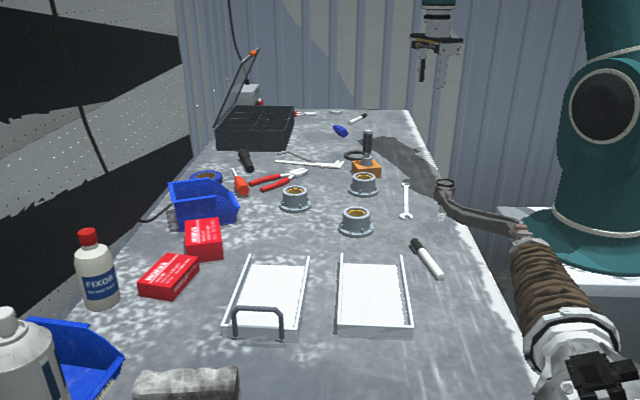

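Top view: bow-handle tray is the farther one (≈224,181), plain tray nearer (≈228,243); housings ≈(352,181), (314,233), (390,240); gauge in its block ≈(437,242). Side view confirms the handle on the far tray.

```bash
cat > h.py <<'E'
from rig import robot
import numpy as np, cv2
def px(n,uv,z,ci=None):
    c=ci or robot.camera_info(n); R=cv2.Rodrigues(np.array(c["rvec"]))[0]; t=np.array(c["tvec"])
    o=-R.T@t; uv=np.atleast_2d(uv)
    d=np.c_[(uv[:,0]-c["cx"])/c["fx"],(uv[:,1]-c["cy"])/c["fy"],np.ones(len(uv))]@R
    return o+d*((z-o[2])/d[:,2])[:,None]
def proj(n,P,ci=None):
    c=ci or robot.camera_info(n); K=np.array([[c["fx"],0,c["cx"]],[0,c["fy"],c["cy"]],[0,0,1]])
    return cv2.projectPoints(np.float64(P).reshape(-1,3),np.array(c["rvec"]),np.array(c["tvec"]),K,None)[0][:,0]
def down(yaw): # tool x axis at yaw in world
    c,s=np.cos(yaw),np.sin(yaw); return np.array([[c,s,0],[s,-c,0],[0,0,-1.]])
E
python3 - <<'E'
from h import *
print("H",px("top",[(352,181),(314,233),(390,240)],0.042).round(3))
print("side H",px("side",[(295,191),(356,214),(363,178)],0.042).round(3))
print("tray h",px("top",[(190,161),(261,162),(260,202),(187,200)],0.022).round(3))
print("tray p",px("top",[(191,223),(266,223),(265,266),(189,263)],0.022).round(3))
print("block",px("top",[(437,243)],0.03).round(3), px("top",[(445,240)],0.126).round(3))
im=cv2.imread("pics/top0.png")
a=cv2.resize(im[150:275,175:335],None,fx=5,fy=5,interpolation=cv2.INTER_CUBIC)[:, :800]
b=cv2.resize(im[205:275,380:460],None,fx=5,fy=5,interpolation=cv2.INTER_CUBIC)
cv2.imwrite("pics/c1.png",a[:600])
# wrist camera mount
c=robot.camera_info("wrist");s=robot.get_state();R=cv2.Rodrigues(c["rvec"])[0]
print(c["fx"],s["tool_rot"].T@(-R.T@c["tvec"]-s["ee_pos"]), (R@s["tool_rot"]).round(2))
for yaw in(0,-1.57,1.57):
    for p in([.42,-.27,.3],[.55,0.25,.15]): print(yaw,robot.ik(p,down(yaw)))
E
```

```text
H [[ 0.625 -0.132  0.042]
 [ 0.486 -0.026  0.042]
 [ 0.463 -0.227  0.042]]
side H [[ 0.633 -0.124  0.042]
 [ 0.493 -0.011  0.042]
 [ 0.47  -0.211  0.042]]
tray h [[0.701 0.322 0.022]
 [0.692 0.12  0.022]
 [0.578 0.123 0.022]
 [0.589 0.327 0.022]]
tray p [[0.525 0.313 0.022]
 [0.519 0.106 0.022]
 [0.403 0.108 0.022]
 [0.416 0.315 0.022]]
block [[ 0.452 -0.352  0.03 ]] [[ 0.452 -0.348  0.126]]
292.9323526255622 [ 0.07206829 -0.00167914 -0.19427055] [[ 0.    1.   -0.  ]
 [-0.97  0.   -0.25]
 [-0.25  0.    0.97]]
0 [ 0.61484928  0.10266513 -0.11396016  1.77004326  0.01220372  1.26956668
 -1.07293324]
0 [ 0.08208358  0.52805588 -0.75740004  1.68822387  0.40167681  1.08739691
 -2.36849216]
-1.57 [ 0.45405216  0.09826408  0.06026509  1.775061   -0.00618958  1.26845027
 -2.62492606]
-1.57 [ 0.2768951   0.66706933 -1.0851097   1.68239057  0.63116002  1.18693151
  2.17291601]
1.57 [ 0.84540742  0.11437322 -0.36549145  1.76295434  0.04269271  1.27201679
  0.4687286 ]
1.57 [ 0.2613634   0.65074296 -1.05498372  1.68282257  0.60796488  1.17464832
 -0.95339292]
```

View pics/c1.png

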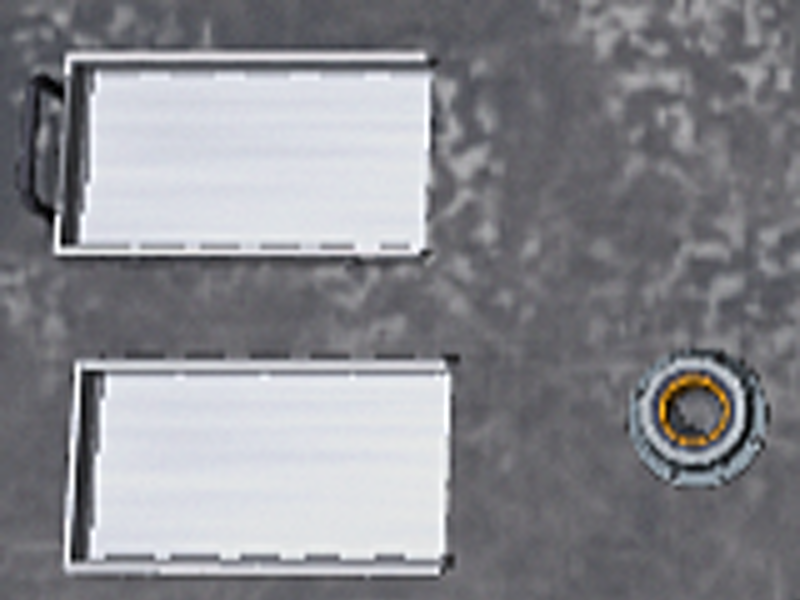

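```bash
python3 - <<'E'
from h import *
cr=lambda L:[(175+x/5,150+y/5) for x,y in L]
for n,L in(("far",[(66,55),(432,55),(428,255),(57,255)]),("near",[(77,363),(452,363),(443,575),(68,572)])):
    p=px("top",cr(L),.022); print(n,p.round(3)[:,:2].tolist(),p.mean(0).round(3))
print(px("top",cr([(695,409)]),.039).round(3))
robot.move_ptp([.48,-.27,.24],down(0))
s=robot.get_state();ci=robot.camera_info("wrist");im=robot.grab_frame("wrist")
import pickle;pickle.dump(ci,open("ci1.pkl","wb"))
cv2.imwrite("pics/w1.png",im[:,:,::-1]);print(s["time"],s["ee_pos"])
for P in([.625,-.132,.039],[.486,-.026,.039],[.463,-.227,.039],[.452,-.352,.126],[.452,-.352,.03]): print(proj("wrist",P,ci).round(1))
E
```

```text
far [[0.702, 0.327], [0.695, 0.119], [0.581, 0.121], [0.587, 0.328]] [0.641 0.224 0.022]
near [[0.526, 0.315], [0.52, 0.107], [0.406, 0.112], [0.412, 0.316]] [0.466 0.213 0.022]
[[ 0.49  -0.026  0.039]]
1.4917 [ 0.47951056 -0.27099426  0.23983676]
[[209.6  65.3]]
[[141.6 176.4]]
[[289.8 192.8]]
[[395.4 219.6]]
[[378.7 198.9]]
```

View pics/w1.png

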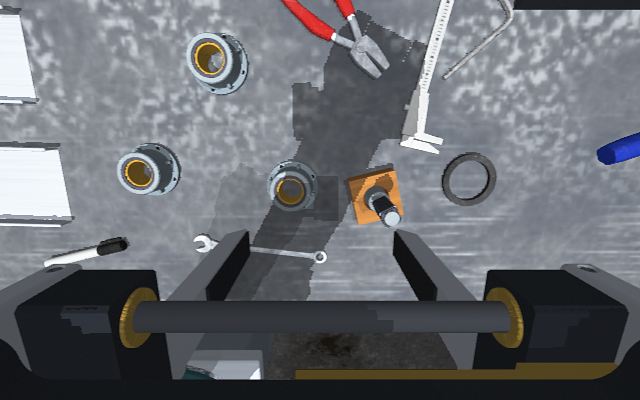

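Wrist view: housing mouths near (210,58), (142,173), (289,190); gauge button ≈(391,218), block ≈(375,195), rotated slightly.

```bash
python3 - <<'E'
from h import *
import pickle
ci=pickle.load(open("ci1.pkl","rb"));im=cv2.imread("pics/w1.png")
hsv=cv2.cvtColor(im,cv2.COLOR_BGR2HSV);m=cv2.inRange(hsv,(12,120,90),(30,255,255))
for c in((210,57),(142,173),(289,190)):
    k=np.zeros_like(m);cv2.circle(k,c,32,255,-1)
    pts=cv2.findNonZero(m&k); e=cv2.fitEllipse(cv2.convexHull(pts))
    print(len(pts),e,px("wrist",[e[0]],.039,ci).round(4))
print(px("wrist",[(391,218)],.126,ci).round(4))
cv2.imwrite("pics/c2.png",cv2.resize(im[150:240,330:420],None,fx=6.6,fy=6.6,interpolation=cv2.INTER_CUBIC))
E
```

```text
326 ((209.02952575683594, 57.80876922607422), (29.174924850463867, 32.84495544433594), 154.97268676757812) [[ 0.6335 -0.1321  0.039 ]]
208 ((137.96995544433594, 173.02835083007812), (24.46531867980957, 28.99686622619629), 131.4464874267578) [[ 0.4906 -0.0218  0.039 ]]
156 ((289.9137268066406, 190.86807250976562), (25.56260108947754, 26.76348876953125), 112.19261932373047) [[ 0.4657 -0.2272  0.039 ]]
[[ 0.4538 -0.3471  0.126 ]]
```

View pics/c2.png

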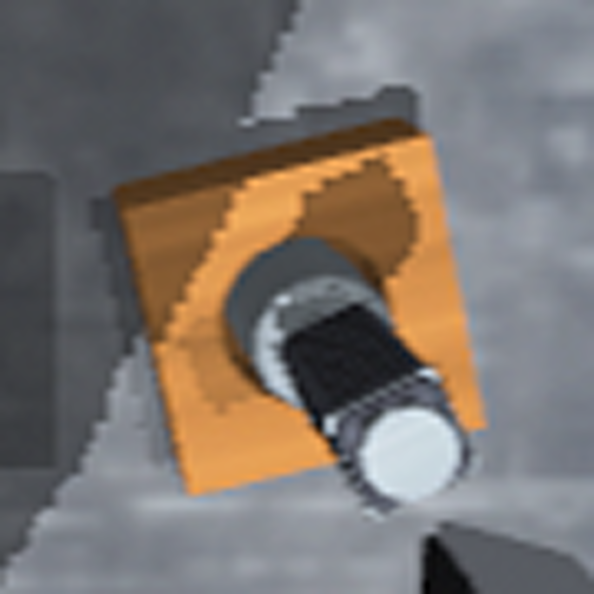

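```bash
python3 - <<'E'
from h import *
import pickle
ci=pickle.load(open("ci1.pkl","rb"));im=cv2.imread("pics/top0.png")
hsv=cv2.cvtColor(im,cv2.COLOR_BGR2HSV);m=cv2.inRange(hsv,(12,120,90),(30,255,255))
for c in((352,181),(314,233),(390,240)):
    k=np.zeros_like(m);cv2.circle(k,c,16,255,-1)
    e=cv2.fitEllipse(cv2.convexHull(cv2.findNonZero(m&k))); print(e,px("top",[e[0]],.039).round(4))
cr=lambda L:[(330+x/6.6,150+y/6.6) for x,y in L]
b=px("wrist",cr([(118,200),(433,135),(485,428),(192,493)]),.03,ci);print(b.round(3).tolist(),b.mean(0))
h=px("wrist",cr([(330,420),(435,372),(375,512)]),.123,ci);print(h.round(4).tolist(),px("wrist",cr([(412,455)]),.126,ci))
d=h[1]-h[0];print(np.arctan2(d[0],-d[1]),np.linalg.norm(d)); d=h[2]-h[0];print(np.arctan2(-d[1],-d[0]),np.linalg.norm(d))
E
```

```text
((352.6139831542969, 178.4615478515625), (13.258743286132812, 13.33317756652832), 169.6629638671875) [[ 0.6328 -0.1338  0.039 ]]
((313.2540588378906, 231.42649841308594), (13.543094635009766, 13.867321968078613), 27.545236587524414) [[ 0.4908 -0.0241  0.039 ]]
((390.6346130371094, 239.06625366210938), (13.515366554260254, 14.407608032226562), 159.39759826660156) [[ 0.4652 -0.2287  0.039 ]]
[[0.479, -0.308, 0.03], [0.493, -0.373, 0.03], [0.428, -0.389, 0.03], [0.413, -0.325, 0.03]] [ 0.45323745 -0.34880031  0.03      ]
[[0.458, -0.3353, 0.123], [0.4663, -0.3524, 0.123], [0.4416, -0.3438, 0.123]] [[ 0.45274804 -0.34871011  0.126     ]]
0.45368197810441263 0.019015848477549304
0.4787269653646732 0.018386290763102397
```

```bash
cat >> h.py <<'E'
GH=.086
def st(): 
    s=robot.get_state(); return s
def test(xy):
    p=st()["ee_pos"]
    robot.move_linear([*xy,.055+GH],.3)
    robot.move_linear([*xy,.043+GH],.1)
    hit=robot.move_linear([*xy,.010+GH],.04,threshold=8)
    s=st(); print(xy,hit,"tip z",s["ee_pos"][2]-GH,"F",s["force"].round(1),"op",s["opening"],"t",s["time"])
    return hit
E
python3 - <<'E'
from h import *
R=down(.45)
robot.move_ptp([.453,-.349,.16],R)
robot.move_linear([.453,-.349,.092],.15)
robot.gripper_to(.012)
s=st();print(s["ee_pos"],s["opening"],s["grasp_force"],s["time"])
robot.move_linear([.453,-.349,.055+GH],.15)
s=st();print(s["force"],s["opening"],s["time"])
test([.4655,-.228])
cv2.imwrite("pics/w2.png",robot.grab_frame("wrist")[:,:,::-1])
cv2.imwrite("pics/s2.png",robot.grab_frame("side")[:,:,::-1])
E
```

```text
[ 0.45298951 -0.34901747  0.09198116] 0.019938980735600506 29.888560473918915 3.9
[-0.51714629  0.86600219 -2.81557454] 0.01918425538606718 4.375
[0.4655, -0.228] False tip z 0.010171335933371745 F [ 0.2  0.2 -3.3] op 0.01988729587950274 t 6.175
```

```bash
python3 - <<'E'
from h import *
for a,b in(((.4655,-.228),(.4907,-.023)),((.4907,-.023),(.633,-.133))):
    robot.move_linear([*a,.055+GH],.2)
    test(list(b))
    cv2.imwrite(f"pics/w3_{b[0]}.png",robot.grab_frame("wrist")[:,:,::-1])
E
```

```text
[0.4907, -0.023] True tip z 0.022907035952009297 F [-0.  -2.5  2. ] op 0.019453444097617584 t 8.3083
[0.633, -0.133] True tip z 0.02290262736205706 F [-0.1 -1.8  2. ] op 0.019713903203073858 t 10.2333
```

Two jams at the step (tip 23 mm), one clean pass: C is good, A and B closed-in. Returning the gauge, then placing.

```bash
cat >> h.py <<'E'
def carry(a,b,z=.032):
    R=down(-.03)
    robot.move_ptp([*a,.1],R)
    robot.move_linear([*a,z],.15)
    robot.gripper_to(.05)
    s=st();print("grip",s["opening"],s["grasp_force"],s["time"])
    robot.move_linear([*a,z+.04],.15)
    s=st();print("lift",s["opening"],s["force"].round(1))
    robot.move_linear([*b,z+.04],.25)
    robot.move_linear([*b,z+.006],.12)
    hit=robot.move_linear([*b,z],.03,threshold=6)
    print("down",hit,st()["ee_pos"])
    robot.gripper_to(.07)
    robot.move_linear([*b,.11],.2)
E
python3 - <<'E'
from h import *
robot.move_linear([.633,-.133,.055+GH],.2)
robot.move_linear([.453,-.349,.055+GH],.3)
robot.move_linear([.453,-.349,.030+GH],.12)
print(robot.move_linear([.453,-.349,.0065+GH],.05,threshold=8),st()["ee_pos"])
robot.gripper_to(.06)
robot.move_linear([.453,-.349,.17],.2)
robot.gripper_to(.094)
carry((.4907,-.023),(.467,.211+.045))
print(st()["time"])
cv2.imwrite("pics/t3.png",robot.grab_frame("top")[120:320,150:470,::-1])
E
```

```text
True [ 0.45264493 -0.34881626  0.09167746]
grip 0.04999876597240163 0.0 17.25
lift 0.05010424081687454 [ 0.2 -0.4  0.2]
down False [0.46705651 0.25601965 0.03212024]
20.7833
```

View pics/t3.png

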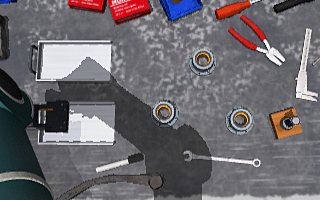

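The housing is still on the bench at crop (165,113); the grip closed on nothing. Checking how far it moved.

```bash
python3 - <<'E'
from h import *
im=cv2.imread("pics/t3.png")
hsv=cv2.cvtColor(im,cv2.COLOR_BGR2HSV);m=cv2.inRange(hsv,(12,120,90),(30,255,255))
for c in((203,58),(165,113),(240,119)):
    k=np.zeros_like(m);cv2.circle(k,c,16,255,-1)
    e=cv2.fitEllipse(cv2.convexHull(cv2.findNonZero(m&k))); q=np.array(e[0])+(150,120);print(q,px("top",[q],.039).round(4))
    d=.0295
b=np.array([.4907,-.023])
robot.gripper_to(.094)
robot.move_ptp([*b,.1],down(-.03));s=st();print(s["ee_pos"],s["tool_rot"].round(2).tolist(),s["opening"],s["time"])
robot.move_linear([*b,.06],.15)
cv2.imwrite("pics/w4.png",robot.grab_frame("wrist")[:,:,::-1]);
E
```

```text
[352.58714294 178.48174286] [[ 0.6328 -0.1338  0.039 ]]
[313.3318634 231.7281723] [[ 0.49   -0.0243  0.039 ]]
[390.59486389 239.12057495] [[ 0.4651 -0.2286  0.039 ]]
[ 0.49097179 -0.02162434  0.1001176 ] [[1.0, -0.03, 0.0], [-0.03, -1.0, 0.0], [0.0, -0.0, -1.0]] 0.09389633944817018 22.4917
```

View pics/w4.png

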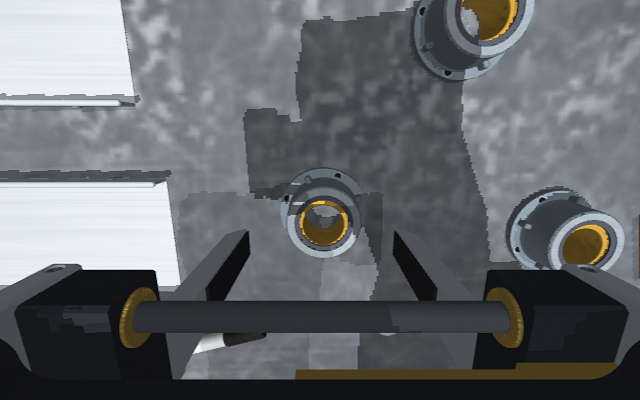

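```bash
python3 - <<'E'
from h import *
b=np.array([.4907,-.023])
robot.move_linear([*b,.030],.1,threshold=8)
s=st();print(s["ee_pos"],s["force"].round(1),s["opening"])
cv2.imwrite("pics/s5.png",robot.grab_frame("side")[130:260,270:440,::-1])
for o in(.062,.057,.053):
    robot.gripper_to(o);s=st();print(o,s["opening"],s["grasp_force"],s["force"].round(1),s["time"])
cv2.imwrite("pics/s6.png",robot.grab_frame("side")[130:260,270:440,::-1])
a=[cv2.resize(cv2.imread(f"pics/s{i}.png"),None,fx=3,fy=3)[:290] for i in(5,6)]
cv2.imwrite("pics/s56.png",np.vstack(a))
E
```

```text
[ 0.49087835 -0.02291478  0.03039365] [-0.7  0.5  0.9] 0.09389144846681025
0.062 0.06178354586788588 0.0 [ 0.9 -0.  -0. ] 24.1333
0.057 0.056787115448307536 0.0 [-0.3 -0.4  0.3] 24.4583
0.053 0.05276710861279222 0.0 [ 0.4 -0.8  0.7] 24.7667
```

View pics/s56.png

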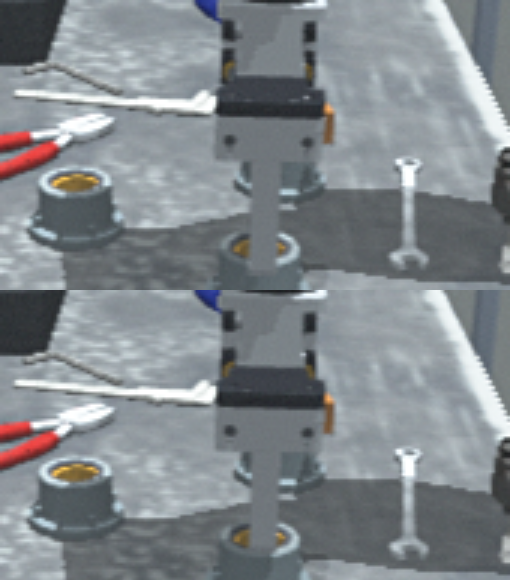

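```bash
python3 - <<'E'
from h import *
s=st();p=s["ee_pos"];R=s["tool_rot"];print(p,s["time"])
for o in(.0265,.047):
  for z in(.019,.0,-.02): print(o,z,(proj("side",p+R@[0,-o-.006,z])-[270,130])*3)
print("boss rim +y",(proj("side",[.4907,-.023+.0295,.042])-[270,130])*3,"bench flange edge",(proj("side",[.4907,.015,0])-[270,130])*3, "top ctr",(proj("side",[.4907,-.023,.042])-[270,130])*3)
# wrist: tool-frame projection (pose-invariant)
for v in([.008,-.0595,.019],[-.008,-.0595,.019],[.008,-.047,.019],[.008,-.0595,0],[.008,-.0595,-.02],[.008,-.047,-.02]): print(v,proj("wrist",p+R@np.array(v)).round())
im=robot.grab_frame("side");cv2.imwrite("pics/s7.png",cv2.resize(im[150:280,290:430],None,fx=4,fy=4)[:,:,::-1])
E
```

```text
[ 0.49070907 -0.02298351  0.03000679] 24.8167
0.0265 0.019 [[259.63241404 304.48255963]]
0.0265 0.0 [[260.61845504 280.56589495]]
0.0265 -0.02 [[261.67429836 254.95615798]]
0.047 0.019 [[259.60031008 318.90289108]]
0.047 0.0 [[260.60498083 294.65017914]]
0.047 -0.02 [[261.6811256  268.67208736]]
boss rim +y [[262.53724117 263.30294906]] bench flange edge [[260.69610915 322.06131551]] top ctr [[261.26321589 244.31470827]]
[0.008, -0.0595, 0.019] [[244. 213.]]
[-0.008, -0.0595, 0.019] [[245. 233.]]
[0.008, -0.047, 0.019] [[260. 213.]]
[0.008, -0.0595, 0] [[237. 221.]]
[0.008, -0.0595, -0.02] [[228. 231.]]
[0.008, -0.047, -0.02] [[248. 231.]]
```

View pics/s7.png

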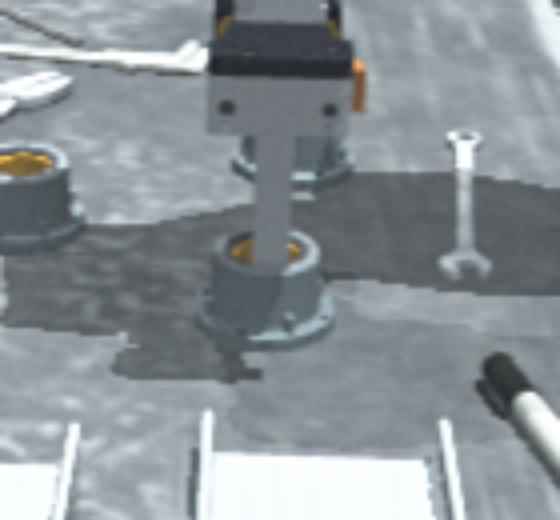

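Fingertips stand visibly higher than the nominal 19 mm ahead of the TCP: the finger ends around s7 (273,272), near the boss top. A guarded descent onto the boss top will calibrate this.

```bash
python3 - <<'E'
from h import *
b=[.4907,-.023]
hit=robot.move_linear([*b,.010],.03,threshold=4)
s=st();print(hit,s["ee_pos"],s["force"].round(1),s["opening"],s["time"])
E
```

```text
True [ 0.49099996 -0.0230214   0.02724711] [-2.2  1.1 11.4] 0.053037963237014665 25.1667
```

Contact with the boss top (42 mm) came at TCP z 27 mm, so the tips are really 15 mm behind the TCP; gripping at TCP z ≈ -2 mm instead.

```bash
cat > c.py <<'E'
from h import *
Z=-.002
def carry(a,b):
    robot.move_ptp([*a,.075],down(-.03))
    if robot.move_linear([*a,Z],.12,threshold=10): print("early contact",st()["ee_pos"],st()["force"]); 
    robot.gripper_to(.05)
    s=st();print("grip",s["ee_pos"].round(4),s["opening"],s["grasp_force"],s["time"])
    if s["opening"]<.055: raise SystemExit("no grip")
    robot.move_linear([*a,Z+.035],.12)
    s=st();print("lift",s["opening"],s["force"].round(1))
    robot.move_linear([*b,Z+.035],.25)
    robot.move_linear([*b,Z+.005],.12)
    print("down",robot.move_linear([*b,Z],.03,threshold=6),st()["ee_pos"].round(4))
    robot.gripper_to(.07)
    robot.move_linear([*b,.075],.2)
    robot.gripper_to(.094)
E
python3 - <<'E'
from c import *
robot.move_linear([.4907,-.023,.06],.2); robot.gripper_to(.094)
carry((.4907,-.023),(.467,.211+.045))
carry((.633,-.133),(.465,.211-.043))
print(st()["time"])
E
```

```text
grip [ 0.4908 -0.0231 -0.0018] 0.06103379664701238 30.00112172216177 27.9333
lift 0.06097802065269391 [ 0.2  0.5 -8.5]
down True [ 0.4677  0.2561 -0.0018]
grip [ 0.6331 -0.1331 -0.0018] 0.060962714284814576 30.00066116452217 34.775
lift 0.06114276398803683 [ 0.2  0.2 -6.7]
down False [ 0.4651  0.168  -0.0018]
38.95
```

```bash
python3 - <<'E'
from c import *
carry((.4653,-.228),(.640,.221-.015))
robot.move_linear([.5,-.1,.2],.3)
im=robot.grab_frame("side");cv2.imwrite("pics/s9.png",im[:,:,::-1])
t=robot.grab_frame("top")[:,:,::-1].copy()
hsv=cv2.cvtColor(t,cv2.COLOR_BGR2HSV);m=cv2.inRange(hsv,(12,120,90),(30,255,255))
for P in([.467,.256,.039],[.465,.168,.039],[.64,.206,.039]):
    k=np.zeros_like(m);cv2.circle(k,tuple(int(v) for v in proj("top",P)[0]),14,255,-1)
    q=cv2.findNonZero(m&k)
    if q is not None and len(q)>8: e=cv2.fitEllipse(cv2.convexHull(q));print(P,px("top",[e[0]],.039).round(3))
s=st();print(s["time"],s["force"])
E
```

```text
grip [ 0.4654 -0.2281 -0.0018] 0.06076771479283653 30.000866577029228 41.825
lift 0.06090608225295246 [-0.1  0.6 -7.7]
down False [ 0.6402  0.2061 -0.0017]
[0.467, 0.256, 0.039] [[0.467 0.256 0.039]]
[0.465, 0.168, 0.039] [[0.464 0.168 0.039]]
[0.64, 0.206, 0.039] [[0.641 0.206 0.039]]
47.95 [ 0.34997789  0.12634918 -1.23344539]
```

View pics/s9.png

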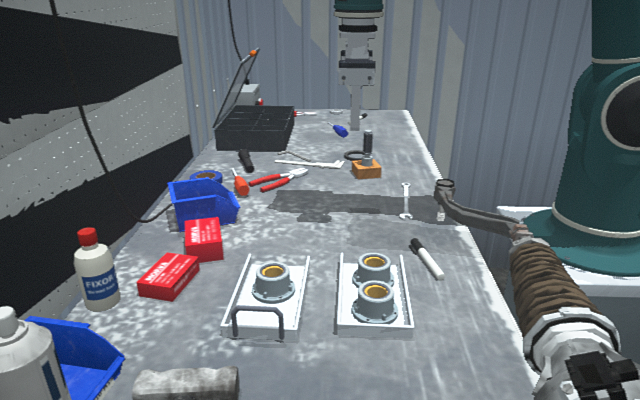

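The side view shows one housing in the handled tray (≈272,280) and two in the plain tray (≈374,268 and 375,300). All stand flat, and the gauge is upright in its block (≈367,150).

```bash
python3 -c "
from rig import robot
print(robot.sign_off())"
```

```text
the job is handed in; nothing more can be done
None
```

I handed the job in at about 48 s, and `sign_off` returned no verdict: the one good housing is in the bow-handle tray, the two closed-in ones are in the plain tray, and the gauge is upright in its block, all confirmed in the last pictures.

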